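# Clamp the jamb block and hold the hatch door to its hinge

### The job

Swing the vise's cam lever a quarter turn, until it points straight along the jaws, so that the jamb block is clamped. Then pick up the hatch door, bring its hinge knuckle in between the two knuckles on the block with the holes in line and the door level, and finish while still holding it there in the air, clear of the block, so that the pin can be slid through. Keep the block upright in the vise and leave the pin and the other things on the bench where they are.

Things in the scene. Friction and masses are not known exactly. Their poses are not given: they have to be found in the camera images.
- cam_lever (a joint): vise's cam lever on an upright pivot. 0 = square to the jaws, pointing to vise +y; grows anticlockwise seen from above; 1.571 = along the jaws, pointing to vise -x; stop at 1.9. Drives the jaw 6.2 mm per rad; the jaw's springy facing meets the block at about 75 degrees and presses it with some 13 N at 90. Starts at 0 to 0.4, stays where it is left; 3 to 6 N at the knob moves it
- lever_knob (a point): centre of the upright black round knob on the end of the cam lever: 28 mm in diameter, 34 mm tall, its centre 120 mm from the pivot and about 92 mm above the bench; free all round, the steel lever bar (16 mm wide, 8 mm thick) runs 31 mm lower, its top 31 mm below this point
- lever_pivot (a point): the lever's pivot axis, fixed on the vise, given at the height of the knob's centre. Axes as the vise
- vise: grey cam-action bench vise bolted down; origin under the middle of the clamping place, at bench height. x runs along the jaws, y across them (fixed jaw on the -y side, sliding jaw, cam and lever on the +y side), z up. Bed 130 x 165 mm, top 25 mm above the bench; jaws 110 mm long, tops 75 mm above the bench; pivot at x = 0, y = 67 mm
- vise_jaw: the vise's sliding jaw, 110 x 20 x 49 mm with a springy rubber facing (8 N/mm) towards the block; origin under its middle; the cam drives it about 10 mm towards -y and so clamps the block
- jamb_block: upright wooden jamb block, 130 (x) x 44 (y) x 95 mm, standing loose on the vise bed between the jaws with about 5 to 8 mm of play (it slides a few mm and squares up when clamped); origin at the middle of its underside. A 3 mm steel hinge leaf lies on its top, with two knuckles out over its -y edge
- jamb_bore (a point): middle of the line through the holes of the block's two knuckles (block frame x 0, y -38, z 96.5 mm; 121.5 mm above the bench), block axes, hole line along x. Each knuckle: a tube 26 mm long, 20 mm outside, 12 mm hole; the opening between them is 46 mm wide (x -23 to 23 mm), open from above and below; the block's edge is 16 mm from the line
- hatch_door: plywood hatch door, 150 x 150 x 18 mm, 0.3 to 0.6 kg, lying flat on the bench, pull upwards; origin at the middle of its underside. Its +y edge carries the other hinge leaf with a single knuckle; the door mates with its +y towards the block's +y (same axes as the block), its top level with the block's top
- door_bore (a point): middle of the hole of the door's knuckle (door frame x 0, y 91 mm, z 19.5 mm), door axes, hole line along x. The knuckle is a tube 40 mm long, 20 mm outside, 12 mm hole, so it has 3 mm of room each end between the block's knuckles; the door's edge is 16 mm from the line
- door_pull (a point): middle of the door's wooden pull, a square bar 14 mm wide (y), 14 mm high, 100 mm long (x), on two end posts with 72 mm free between them; door frame x 0, y 20, z 52 mm; its underside is 27 mm above the door's top face. Near the door's centre of mass. Grip from above across y
- hinge_pin: bystander: steel hinge pin, 8 mm thick, 120 mm long with a bent end, lying on the bench; origin under its middle
- jug: bystander: white plastic jug, 100 x 130 mm, 200 mm tall; origin under its middle
- sanding_pad: bystander: round hand sanding pad, 120 mm in diameter, 28 mm high; origin under its middle
- foam_scroll: bystander: white carved foam spiral, about 150 mm across, 45 mm high; origin at the bench in the middle of the curl

How it is judged:
On the way, in this order (a step that is already met when the one before it is completed fails the run):
1. the cam lever is set at a quarter turn and the jaw clamps the block (value of joint cam_lever between 1.42 and 1.72 rad and contact force between vise_jaw and jamb_block above 3 N), for 0.3 s.
2. the hatch door is lifted clear of the bench in the fingers (height (world z) of hatch_door above 0.05 m and contact force between hatch_door and the fingers above 1 N), for 0.2 s.
At the end, for the whole second after the job is handed in: Door held still in the air in the fingers: knuckle hole within 2.5 mm of the block's hole line sideways and in height, 3 mm along it, 0.05 rad parallel, level within 0.1 rad, under 2 N on the block; lever at 90 degrees within 8.6, jaw pressing the upright block over 3 N (all of step 1 and x of door_bore in the frame of jamb_bore between -0.003 and 0.003 m and y of door_bore in the frame of jamb_bore between -0.0025 and 0.0025 m and z of door_bore in the frame of jamb_bore between -0.0025 and 0.0025 m and angle between the x axis of hatch_door and the x axis of jamb_block, either way round below 0.05 rad and angle between the z axis of hatch_door and the z axis of jamb_block, either way round below 0.1 rad and y of hatch_door in the frame of jamb_block below -0.1 m and contact force between hatch_door and the fingers above 1 N and contact force between hatch_door and jamb_block below 2 N and linear speed of hatch_door below 0.02 m/s and angle between jamb_block's own z axis and vertical below 0.05 rad); the arm keeps its last pose, push and grip.
It fails at once if the hinge pin, jug, sanding pad or foam scroll is pushed more than 30 mm (distance of any of hinge_pin, jug, sanding_pad, foam_scroll from where it was at the start of the episode above 0.03 m).
It fails at once if the jamb block is tipped over or pulled out of the vise (angle between jamb_block's own z axis and vertical above 0.2 rad or height (world z) of jamb_block above 0.045 m).
It also fails if it takes over 58 s, if anything falls off the work surface, if the arm or the gripper's body presses on something with over 40 N, if the wrist force passes 120 N, or if a joint passes its speed limit or range.

### The arm

A 6-joint arm with a two-finger parallel gripper is mounted at the origin on the work surface. World frame = base frame: x ahead of the robot, y to its left, z up, the work surface at z = 0. Lengths are in m, angles in rad, forces in N, time in s.
With the tool pointing down it reaches from about 0.3 to 0.85 m from the base axis. Payload 4.2 kg.
Tool frame: the origin (TCP) lies at the very end of the fingers, on their centre line; the grasp point (between the pads) lies 19 mm behind it; z points along the fingers, y is the direction in which the jaws open and shut (so a half turn about z gives the same grasp; the last joint's range is limited). The gripper opens to 91 mm and grips with 3 to 60 N. Pads are 32 mm wide; open, the fingers measure 118 mm over their backs; the gripper's body (76 mm by 178 mm) begins 60 mm behind the grasp point.
Start: joints at [1.153, 0.32, 1.565, -0, 1.257, -0.02], TCP at [0.223, 0.53, 0.214] pointing down, gripper open.
Joint ranges: [-3.11, 3.11], [-0.84, 2.01], [0.21, 2.61], [-1.34, 4.49], [0.05, 2.63], [-2.56, 2.56]. Speed limits (rad/s): [2.57, 2.57, 3.14, 3.14, 3.14, 3.14].

### API

Orientations are given as a unit quaternion [x, y, z, w].
In Python, from plant import telemetry, snapshot, ticket, spotter gives the robot as it stands.
- The arm moves only by the tool move_arm, never from a script. Its argument "commands" is a list of rows, each a list of 3 entries, a list of its own where there are three numbers: the finger opening in m, from 0 to 0.0912, then the shift along the world's x, y, z in m, then the turn, a rotation vector about the world's x, y, z in degrees. In form: [[grip, [x, y, z], [ax, ay, az]], ...]. A call has 1 to 20 rows; each row is the pose to reach, as a shift and turn from the pose commanded when the call began; what a row does not reach only later rows make up. A row lasts 1/8 s, in which the tool goes at most 62.5 mm and 10.7 degrees, less where a joint would pass 70% of its speed; a pose out of reach is approached as far as the arm can. A call with a gripper value outside its range is refused whole. The fingers move at their own pace and stop on an object; "grip_force" is the grip in N (left out, the last holds). Time passes only in rows, so rows that repeat a pose let the fingers close. It gives the time, the measured TCP pose, the force and the opening at its end, in the units of the state.
- telemetry.observe(): the state, without advancing time (a new reading comes with each control period).
- snapshot(name): name is "side" or "top"; returns a dict with "frame" (384x512x3 uint8, red, green, blue), "depth" (384x512 float32, m along the optical axis (not along the pixel's ray), 0 where there is no reading), "K" (3x3 intrinsics, pixels), "rvec" (rotation vector, rad) and "tvec" (3), from world to camera coordinates, as OpenCV has them. Camera axes: x right, y down, z forward; pixel columns grow to the right and rows downward; lengths in m; the calibration is good to about 2 mm. A picture is of the moment at which its call begins.
- ticket.sign_off(): hands the job in, once; it reports no verdict.
Trained networks look in the newest picture that a camera, given by its name, has taken for a name from the list of things; names that differ only in an ending like _2 or _b are one class to them, and where a whole thing is asked for, a point or a joint stands for the part that bears it (a point fixed in the world has none). Each returns a list of dicts, best first, with "p" (0 to 1); they miss things now and then, are a little off and sometimes report something else, mostly with a low value. They report only what shows in the picture. A call takes as long as a camera call.
- spotter.look_for(target, camera): "point" ([row, column] in pixels, amid what is visible of it).
- spotter.regions_of(target, camera): "region" (384x512 bool, what is visible of it) and "point" ([row, column] in pixels, amid what is visible of it).
- spotter.mark_of(target, camera): "point" ([row, column] in pixels: a listed point, or the origin of a listed thing).
The state is a dict: "time_s": time; "joints": joint angles; "qd": joint speeds; "joint_torque": joint torques, N m; "tool_pos": TCP position; "eef_rot": TCP orientation; "wrist_force": force on the tool from outside, world axes, zero at the start; "ft_torque": the same for the moment, N m; "grip_width": finger opening in m.
Only numpy, scipy, OpenCV 4.12 (cv2) and the standard library are available. Lean on these libraries where they do the work, as an engineer would, in place of code of your own. Each camera call takes 0.05 s, during which the arm holds its last target. There are 200 camera calls.

## Working session

There is one attempt and no reset: what is moved stays moved. The work goes in short steps, Python scripts to look and compute and a tool call to move; the robot and the scene stay as the last step left them, time stands still between calls to the robot, and variables do not carry over. Pictures are saved under pics/ and viewed, about 8 in all and at most 12, crops included, and the job is handed in when it is done.

Besides the shell and the picture viewer there is one more tool, called after "Emit:" by a JSON object that holds its "fn" and its "kwargs". move_arm: Moves the arm, as the interface text tells. Its arguments: {"type":"object","properties":{"commands":{"type":"array"},"grip_force":{"type":"number"}},"required":["commands"]}

```bash
mkdir -p pics; cat > h.py <<'E'
import numpy as np, cv2
from plant import telemetry, snapshot, ticket, spotter
def snap(c,save=None):
    s=snapshot(c); s['R']=cv2.Rodrigues(np.array(s['rvec'],float))[0]; s['t']=np.array(s['tvec'],float).ravel()
    if save: cv2.imwrite('pics/'+save,s['frame'][:,:,::-1])
    return s
def ray(s,p):
    d=s['R'].T@(np.linalg.inv(s['K'])@np.array([p[1],p[0],1.])); return -s['R'].T@s['t'],d
def at_z(s,p,z):
    o,d=ray(s,p); return o+d*(z-o[2])/d[2]
def by_depth(s,p):
    o,d=ray(s,p); return o+d*s['depth'][int(round(p[0])),int(round(p[1]))]
def tri(s1,p1,s2,p2):
    A=[];b=[]
    for s,p in((s1,p1),(s2,p2)):
        o,d=ray(s,p); d=d/np.linalg.norm(d); M=np.eye(3)-np.outer(d,d); A.append(M); b.append(M@o)
    x=np.linalg.lstsq(np.vstack(A),np.hstack(b),rcond=None)[0]
    return x
def cloud(s,m=None):
    v,u=np.nonzero((s['depth']>0)&(m if m is not None else True)); z=s['depth'][v,u]
    P=np.linalg.inv(s['K'])@np.vstack([u*z,v*z,z]); return (s['R'].T@(P-s['t'][:,None])).T
def proj(s,X): return cv2.projectPoints(np.array(X,float).reshape(-1,3),np.array(s['rvec'],float),s['t'],np.array(s['K'],float),None)[0].reshape(-1,2)
E
python3 - <<'E'
from h import *
np.set_printoptions(precision=4,suppress=True)
st=telemetry.observe(); print(st['time_s'],st['tool_pos'],st['eef_rot'])
S={c:snap(c,c+'0.png') for c in('top','side')}
for c in S: print(c,-S[c]['R'].T@S[c]['t'],S[c]['R'][2])
for n in['lever_knob','lever_pivot','vise','jamb_block','jamb_bore','hatch_door','door_bore','door_pull','hinge_pin']:
    q={}
    for c in S:
        r=spotter.mark_of(n,c)
        if r: q[c]=r[0]['point']; print(n,c,[(round(x['p'],2),np.round(x['point'],1)) for x in r[:2]], by_depth(S[c],q[c]))
    if len(q)==2: print('   tri',tri(S['top'],q['top'],S['side'],q['side']))
E
```

```text
0.0 [0.2225 0.5297 0.2131] [ 0.1976  0.9803 -0.0008 -0.0002]
top [ 0.4052 -0.0284  1.3007] [ 0.1335 -0.0188 -0.9909]
side [0.4456 0.6378 0.8415] [ 0.1384 -0.6759 -0.7239]
lever_knob top [(0.73, array([207.3, 135.7]))] [0.5216 0.3016 0.1084]
lever_knob side [(0.61, array([265.7, 156.8])), (0.56, array([335.4, 247.1]))] [0.7543 0.1797 0.0437]
   tri [0.5854 0.2888 0.2649]
lever_pivot top [(0.66, array([195.3, 175. ])), (0.26, array([207.7, 199.7]))] [0.5647 0.2009 0.0282]
lever_pivot side [(0.77, array([279.8, 248.4]))] [0.542  0.1922 0.0846]
   tri [0.55   0.1908 0.0831]
vise top [(0.88, array([208. , 200.1]))] [0.5139 0.1106 0.124 ]
vise side [(0.78, array([276.8, 260.9])), (0.47, array([281.6, 248.2]))] [0.5193 0.1724 0.0731]
   tri [ 0.5262  0.1258 -0.0039]
jamb_block top [(0.55, array([204.5, 196.6]))] [0.5242 0.1206 0.1256]
jamb_block side [(0.94, array([273.8, 258.7]))] [0.5255 0.1653 0.0716]
   tri [0.5328 0.1339 0.0204]
jamb_bore top [(0.85, array([202.7, 206.1])), (0.72, array([209.6, 302.9]))] [0.5339 0.0979 0.0777]
jamb_bore side [(0.73, array([236.4, 261.9]))] [ 0.5479  0.0127 -0.0015]
   tri [0.5325 0.0947 0.1088]
hatch_door top [(0.67, array([203.6, 301.8])), (0.53, array([208.3, 274.2]))] [ 0.53   -0.2002  0.0226]
hatch_door side [(0.68, array([177.1, 287.9]))] [ 0.5167 -0.1932  0.016 ]
   tri [ 0.5244 -0.202   0.0081]
door_bore top [(0.63, array([207.4, 273. ]))] [ 0.5192 -0.1077  0.0306]
door_bore side [(0.68, array([194.6, 282.4]))] [ 0.52   -0.1201  0.02  ]
   tri [ 0.5189 -0.1075  0.0337]
door_pull top [(0.85, array([205.2, 298.2]))] [ 0.5217 -0.1839  0.0592]
door_pull side [(0.82, array([172.4, 291.1])), (0.66, array([182.2, 284.1]))] [ 0.5079 -0.1744  0.0544]
   tri [ 0.5159 -0.1856  0.0443]
hinge_pin top [(0.42, array([139.7, 261.7]))] [ 0.7468 -0.0789  0.0008]
hinge_pin side [(0.7, array([281.4, 248.5])), (0.59, array([202.6, 195.6]))] [0.541  0.1952 0.0836]
   tri [ 0.701  -0.0607 -0.277 ]
```

```bash
python3 - <<'E'
import cv2
t=cv2.imread('pics/top0.png'); s=cv2.imread('pics/side0.png')
cv2.imwrite('pics/t1.png',cv2.resize(t[90:290,80:350],None,fx=2.9,fy=2.9,interpolation=3))
cv2.imwrite('pics/s1.png',cv2.resize(s[100:370,120:390],None,fx=2.2,fy=2.2,interpolation=3))
E
```

```text
(no output)
```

View pics/t1.png

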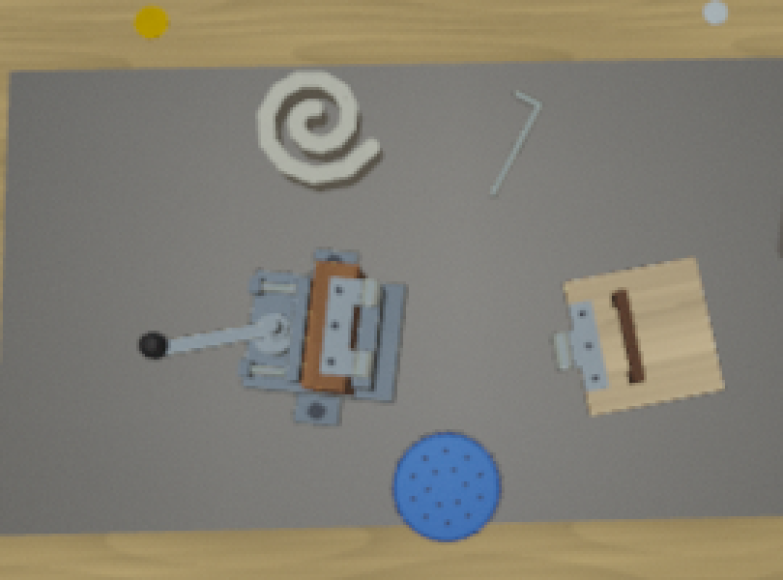

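View pics/s1.png

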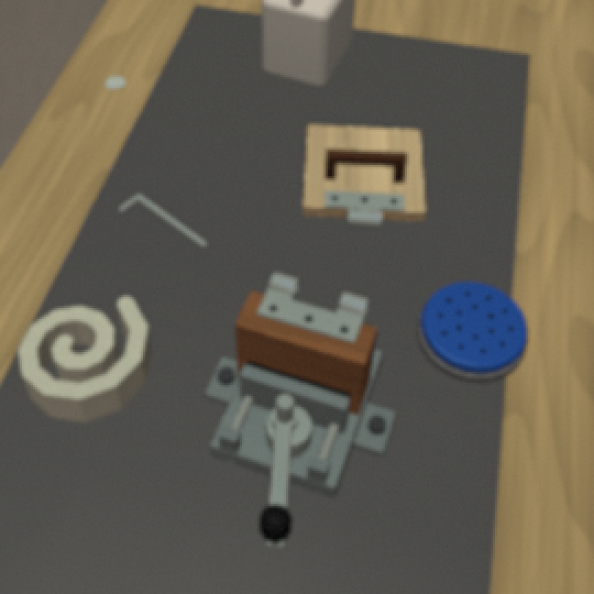

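The top view shows the lever pointing left (knob near full-image row 209, col 133) and the door on the right with its knuckle facing the block. In the side view the knob is at about (337, 245). Next I'll measure the knob, the vise yaw and the door.

```bash
python3 - <<'E'
from h import *
np.set_printoptions(precision=4,suppress=True)
S={c:snap(c) for c in('top','side')}
print('knob tri',tri(S['top'],(208.8,132.8),S['side'],(335.5,246.5)), 'top@z', at_z(S['top'],(208.8,132.8),.1), 'side@z',at_z(S['side'],(335.5,246.5),.1))
for c in S:
    s=S[c]; P=cloud(s); g=s['frame'].reshape(-1,3)[(s['depth']>0).ravel()].astype(int)
    k=(g.sum(1)<110)&(P[:,2]>.07)&(P[:,2]<.13)&(abs(P[:,0]-.51)<.06)&(abs(P[:,1]-.3)<.06)
    if k.sum(): print(c,'knob cloud',k.sum(),P[k].mean(0),P[k].min(0),P[k].max(0))
    for n,zr in(('jamb_block',(.113,.127)),('hatch_door',(.01,.026))):
        r=spotter.regions_of(n,c)
        if not r: print(c,n,'none');continue
        Q=cloud(s,r[0]['region']); Q=Q[(Q[:,2]>zr[0])&(Q[:,2]<zr[1])]
        q=cv2.minAreaRect((Q[:,:2]*1000).astype(np.float32)); print(c,n,r[0]['p'],len(Q),np.median(Q[:,2]),q)
# vise jaw edge top
E
```

```text
knob tri [0.5181 0.3136 0.0958] top@z [0.5182 0.3125 0.1   ] side@z [0.5172 0.3155 0.1   ]
top knob cloud 20 [0.5151 0.3065 0.1063] [0.5082 0.3009 0.1007] [0.5256 0.319  0.113 ]
top jamb_block 0.66 652 0.12266808854868214 ((531.9931640625, 117.09185791015625), (69.00732421875, 129.6455841064453), 83.43116760253906)
top hatch_door 0.83 2028 0.01952116198286944 ((524.3357543945312, -188.2299346923828), (150.46966552734375, 176.14822387695312), 9.913424491882324)
side knob cloud 165 [0.5189 0.3216 0.1031] [0.5072 0.3096 0.09  ] [0.5319 0.3318 0.1092]
side jamb_block 0.71 1321 0.11950264500317018 ((531.3402709960938, 122.18705749511719), (69.39995574951172, 130.02716064453125), 83.62647247314453)
side hatch_door 0.98 1839 0.016339941477422293 ((522.2637939453125, -185.64852905273438), (149.78683471679688, 181.64776611328125), 9.648462295532227)
```

Emit:
{"fn": "move_arm", "kwargs": {"commands": [[0.0912, [0.05, -0.036, -0.01], [0, 0, -9]], [0.0912, [0.1, -0.073, -0.02], [0, 0, -18]], [0.0912, [0.15, -0.11, -0.03], [0, 0, -27]], [0.0912, [0.2, -0.147, -0.04], [0, 0, -36]], [0.0912, [0.25, -0.184, -0.05], [0, 0, -45]], [0.0912, [0.2955, -0.217, -0.06], [0, 0, -54.5]], [0.0912, [0.2955, -0.217, -0.06], [0, 0, -54.5]], [0.0912, [0.2955, -0.217, -0.1], [0, 0, -54.5]], [0.0912, [0.2955, -0.217, -0.139], [0, 0, -54.5]], [0.0912, [0.2955, -0.217, -0.139], [0, 0, -54.5]], [0.0, [0.2955, -0.217, -0.139], [0, 0, -54.5]], [0.0, [0.2955, -0.217, -0.139], [0, 0, -54.5]], [0.0, [0.2955, -0.217, -0.139], [0, 0, -54.5]], [0.0, [0.2955, -0.217, -0.139], [0, 0, -54.5]], [0.0, [0.2955, -0.217, -0.139], [0, 0, -54.5]]], "grip_force": 20}}

```text
time_s: 3.18
tool_pos: [0.5183, 0.3131, 0.0752]
eef_rot: [0.625, 0.781, 0.0, 0.0]
wrist_force: [0.0, -1.1, -0.1]
grip_width: 0.0436
```

Emit:
{"fn": "move_arm", "kwargs": {"commands": [[0.0, [0, 0, 0], [0, 0, 0]], [0.0, [0, 0, 0], [0, 0, 0]], [0.0, [0, 0, 0], [0, 0, 0]], [0.0, [0, 0, 0], [0, 0, 0]]]}}

```text
time_s: 3.68
tool_pos: [0.5187, 0.3132, 0.075]
eef_rot: [0.624, 0.781, 0.0, 0.0]
wrist_force: [2.1, 2.0, -0.7]
grip_width: 0.0265
```

```bash
python3 - <<'E'
from h import *
np.set_printoptions(precision=4,suppress=True)
print(telemetry.observe()['joints'])
p=np.array([.544,.196]); k=np.array([.518,.313])
for a in range(0,72,1):
    if a%8==0 or a==71:
        t=np.radians(a); R=np.array([[np.cos(t),-np.sin(t)],[np.sin(t),np.cos(t)]]); print(a,R@(k-p)-(k-p))
E
```

```text
[ 0.5244  0.4814  1.6833 -0.0002  0.976   0.3027]
0 [0. 0.]
8 [-0.016  -0.0048]
16 [-0.0312 -0.0117]
24 [-0.0453 -0.0207]
32 [-0.058  -0.0316]
40 [-0.0691 -0.0441]
48 [-0.0783 -0.058 ]
56 [-0.0855 -0.0731]
64 [-0.0906 -0.0891]
71 [-0.0931 -0.1035]
```

Emit:
{"fn": "move_arm", "kwargs": {"commands": [[0.0, [-0.016, -0.0048, 0], [0, 0, 8]], [0.0, [-0.031, -0.0117, 0], [0, 0, 16]], [0.0, [-0.045, -0.0207, 0], [0, 0, 24]], [0.0, [-0.058, -0.0316, 0], [0, 0, 32]], [0.0, [-0.069, -0.0441, 0], [0, 0, 40]], [0.0, [-0.069, -0.0441, 0], [0, 0, 40]], [0.0, [-0.069, -0.0441, 0], [0, 0, 40]]]}}

```text
time_s: 4.55
tool_pos: [0.4458, 0.2699, 0.0749]
eef_rot: [0.32, 0.947, -0.0, -0.003]
wrist_force: [-7.5, 4.8, 3.4]
grip_width: 0.0269
```

Emit:
{"fn": "move_arm", "kwargs": {"commands": [[0.0, [-0.009, -0.014, 0], [0, 0, 8]], [0.0, [-0.016, -0.029, 0], [0, 0, 16]], [0.0, [-0.0215, -0.045, 0], [0, 0, 24]], [0.0, [-0.024, -0.0594, 0], [0, 0, 31]], [0.0, [-0.024, -0.0594, 0], [0, 0, 31]], [0.0, [-0.024, -0.0594, 0], [0, 0, 31]]]}}

```text
time_s: 5.3
tool_pos: [0.4212, 0.209, 0.0748]
eef_rot: [0.055, 0.998, -0.001, -0.004]
wrist_force: [-8.2, 1.6, 5.9]
grip_width: 0.0271
```

```bash
python3 - <<'E'
from h import *
np.set_printoptions(precision=4,suppress=True)
S={c:snap(c,c+'2.png') for c in('top','side')}
a=S['top']['frame'][130:280,100:280,::-1]; b=S['side']['frame'][180:360,150:366,::-1]
cv2.imwrite('pics/c2.png',np.hstack([cv2.resize(a,(400,333),interpolation=3),cv2.resize(b,(400,333),interpolation=3)]))
for n in['lever_knob','lever_pivot']:
  for c in S: print(n,c,[(round(x['p'],2),np.round(x['point'],1)) for x in spotter.mark_of(n,c)[:2]])
for c in S:
    for n,zr in(('jamb_block',(.113,.127)),):
        r=spotter.regions_of(n,c)
        if not r: print(c,n,'none');continue
        Q=cloud(S[c],r[0]['region']); Q=Q[(Q[:,2]>zr[0])&(Q[:,2]<zr[1])]
        print(c,n,r[0]['p'],len(Q),np.median(Q[:,2]),cv2.minAreaRect((Q[:,:2]*1000).astype(np.float32)))
E
```

```text
lever_knob top []
lever_knob side [(0.29, array([280.2, 257.9]))]
lever_pivot top [(0.68, array([200.4, 172.1]))]
lever_pivot side [(0.97, array([280.3, 250.2]))]
top jamb_block 0.89 682 0.12275486512283332 ((531.7288818359375, 115.43460083007812), (70.07510375976562, 129.7808074951172), 83.02438354492188)
side jamb_block 0.58 1297 0.11949157354616184 ((530.6963500976562, 119.46218872070312), (71.61279296875, 129.82286071777344), 82.91117858886719)
```

View pics/c2.png

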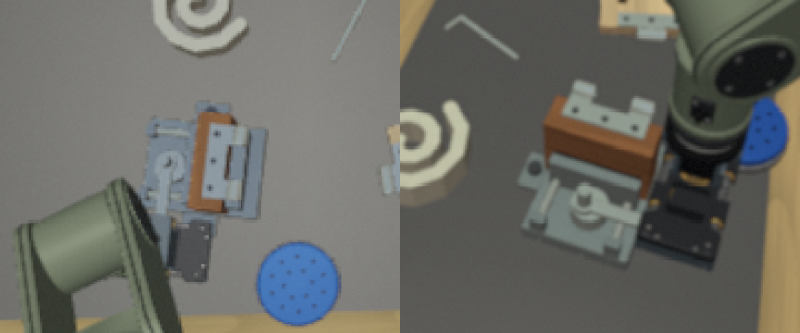

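Top view: the lever now runs from the pivot (about 165,165 in the crop) down towards the gripper, nearly along the jaws. I'll work out its angle from the knob path.

```bash
python3 - <<'E'
import numpy as np
from scipy.optimize import least_squares
P=np.array([[.5187,.3132],[.4458,.2699],[.4212,.209]])
f=least_squares(lambda c:np.hypot(*(P-c).T)-.12,[.544,.196]); c=f.x; print(c,f.fun,np.degrees(np.arctan2(P[:,1]-c[1],P[:,0]-c[0])))
E
```

```text
[0.54020162 0.19531542] [-0.00017056  0.00031012 -0.00021414] [100.33686362 141.68853538 173.44009057]
```

Emit:
{"fn": "move_arm", "kwargs": {"commands": [[0.07, [0, 0, 0], [0, 0, 0]], [0.0912, [0, 0, 0], [0, 0, 0]], [0.0912, [0, 0, 0], [0, 0, 0]], [0.0912, [0, 0, 0], [0, 0, 0]], [0.0912, [0, 0, 0.055], [0, 0, 0]], [0.0912, [0, 0, 0.11], [0, 0, 0]], [0.0912, [0, 0, 0.126], [0, 0, 0]], [0.0912, [0.02, -0.055, 0.126], [0, 0, 3]], [0.0912, [0.035, -0.11, 0.126], [0, 0, 6]], [0.0912, [0.05, -0.165, 0.126], [0, 0, 9]], [0.0912, [0.065, -0.22, 0.126], [0, 0, 12]], [0.0912, [0.08, -0.275, 0.126], [0, 0, 14]], [0.0912, [0.09, -0.33, 0.126], [0, 0, 16.3]], [0.0912, [0.0955, -0.385, 0.126], [0, 0, 16.3]], [0.0912, [0.0955, -0.391, 0.126], [0, 0, 16.3]], [0.0912, [0.0955, -0.391, 0.126], [0, 0, 16.3]], [0.0912, [0.0955, -0.391, 0.126], [0, 0, 16.3]]]}}

```text
time_s: 7.82
tool_pos: [0.5206, -0.18, 0.201]
eef_rot: [-0.088, 0.996, 0.0, -0.0]
wrist_force: [-0.4, 0.5, 0.6]
grip_width: 0.0915
```

```bash
python3 - <<'E'
from h import *
np.set_printoptions(precision=4,suppress=True)
S={c:snap(c,c+'3.png') for c in('top','side')}
a=S['top']['frame'][130:280,110:340,::-1]; b=S['side']['frame'][100:360,150:390,::-1]
cv2.imwrite('pics/c3.png',np.hstack([cv2.resize(a,(460,300),interpolation=3),cv2.resize(b,(340,300),interpolation=3)]))
for n in['lever_knob','lever_pivot','jamb_bore','door_pull']:
  q={}
  for c in S:
    r=spotter.mark_of(n,c); print(n,c,[(round(x['p'],2),np.round(x['point'],1)) for x in r[:2]])
    if r:q[c]=r[0]['point']
  if len(q)==2: print(tri(S['top'],q['top'],S['side'],q['side']))
for c in S:
    r=spotter.regions_of('jamb_block',c)
    if not r: print(c,'none');continue
    Q=cloud(S[c],r[0]['region']); np.save(f'blk_{c}.npy',Q); Q=Q[(Q[:,2]>.113)&(Q[:,2]<.127)]
    print(c,r[0]['p'],len(Q),np.median(Q[:,2]),cv2.minAreaRect((Q[:,:2]*1000).astype(np.float32)))
E
```

```text
lever_knob top [(0.73, array([241. , 169.7]))]
lever_knob side [(0.86, array([295. , 305.7]))]
[0.4214 0.2045 0.0924]
lever_pivot top [(0.96, array([198.7, 173.9])), (0.36, array([133.1, 191.3]))]
lever_pivot side [(0.94, array([280.3, 249. ]))]
[0.5438 0.1936 0.0859]
jamb_bore top [(0.7, array([202.1, 209.6]))]
jamb_bore side [(0.72, array([238. , 264.1]))]
[0.5323 0.0858 0.0928]
door_pull top [(0.98, array([204.4, 296.6]))]
door_pull side [(0.6, array([170.6, 287.9]))]
[ 0.5211 -0.1796  0.0544]
top 0.6 668 0.12276803435495179 ((531.4027099609375, 115.48194885253906), (69.26239776611328, 129.32205200195312), 82.61226654052734)
side 0.65 1310 0.11942091695309939 ((530.87451171875, 121.18428039550781), (69.18352508544922, 129.95465087890625), 83.11803436279297)
```

View pics/c3.png

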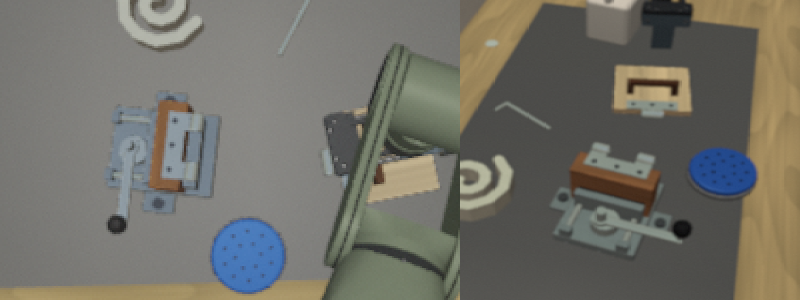

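```bash
python3 - <<'E'
from h import *
np.set_printoptions(precision=4,suppress=True)
for c in('top','side'):
    s=snap(c); r=spotter.regions_of('jug',c)
    if r:
        Q=cloud(s,r[0]['region']); Q=Q[Q[:,2]>.01]; print(c,r[0]['p'],len(Q),np.percentile(Q,[2,50,98],axis=0))
E
```

```text
top 0.68 1767 [[ 0.5918 -0.4759  0.0348]
 [ 0.6383 -0.4167  0.1324]
 [ 0.6951 -0.3595  0.2006]]
side 0.93 2255 [[ 0.5927 -0.4627  0.0157]
 [ 0.6369 -0.3712  0.1199]
 [ 0.6943 -0.3514  0.1965]]
```

Emit:
{"fn": "move_arm", "kwargs": {"commands": [[0.06, [0, 0, -0.06], [0, 0, 0]], [0.05, [0, 0, -0.12], [0, 0, 0]], [0.05, [0, 0, -0.155], [0, 0, 0]], [0.05, [0, 0, -0.167], [0, 0, 0]], [0.0, [0, 0, -0.167], [0, 0, 0]], [0.0, [0, 0, -0.167], [0, 0, 0]], [0.0, [0, 0, -0.167], [0, 0, 0]], [0.0, [0, 0, -0.167], [0, 0, 0]], [0.0, [0, 0, -0.167], [0, 0, 0]], [0.0, [0, 0, -0.167], [0, 0, 0]], [0.0, [0, 0, -0.167], [0, 0, 0]], [0.0, [0, 0, -0.167], [0, 0, 0]]], "grip_force": 50}}

```text
time_s: 10.12
tool_pos: [0.5211, -0.1811, 0.0349]
eef_rot: [-0.087, 0.996, 0.0, 0.001]
wrist_force: [-1.4, 2.4, 6.2]
grip_width: 0.0139
```

Emit:
{"fn": "move_arm", "kwargs": {"commands": [[0.0, [0, 0, 0.02], [0, 0, 0]], [0.0, [0, 0, 0.05], [0, 0, 0]], [0.0, [0, 0, 0.08], [0, 0, 0]], [0.0, [0, 0, 0.102], [0, 0, 0]], [0.0, [0, 0, 0.102], [0, 0, 0]], [0.0, [0, 0, 0.102], [0, 0, 0]], [0.0, [0, 0.03, 0.102], [0, 0, -3]], [0.0, [-0.001, 0.06, 0.102], [0, 0, -6]], [0.0, [-0.002, 0.09, 0.102], [0, 0, -9]], [0.0, [-0.003, 0.12, 0.102], [0, 0, -12]], [0.0, [-0.004, 0.15, 0.102], [0, 0, -15]], [0.0, [-0.005, 0.165, 0.102], [0, 0, -17]], [0.0, [-0.005, 0.174, 0.102], [0, 0, -17]], [0.0, [-0.005, 0.174, 0.102], [0, 0, -17]], [0.0, [-0.005, 0.174, 0.102], [0, 0, -17]], [0.0, [-0.005, 0.174, 0.102], [0, 0, -17]]]}}

```text
time_s: 12.12
tool_pos: [0.5157, -0.008, 0.1359]
eef_rot: [0.061, 0.998, -0.0, -0.0]
wrist_force: [-0.5, -0.4, -3.1]
grip_width: 0.0133
```

```bash
python3 - <<'E'
from h import *
np.set_printoptions(precision=4,suppress=True)
st=telemetry.observe(); print(st['tool_pos'],st['eef_rot'],st['wrist_force'],st['grip_width'])
S={c:snap(c,c+'4.png') for c in('top','side')}
np.savez('s4.npz',**{k:S['side'][k] for k in('frame','depth','K','rvec','tvec')})
np.savez('t4.npz',**{k:S['top'][k] for k in('frame','depth','K','rvec','tvec')})
a=S['top']['frame'][140:270,150:310,::-1]; b=S['side']['frame'][170:300,190:350,::-1]
cv2.imwrite('pics/c4.png',np.hstack([cv2.resize(x,(400,325),interpolation=3) for x in(a,b)]))
for n in['jamb_bore','door_bore','door_pull']:
  q={}
  for c in S:
    r=spotter.mark_of(n,c); print(n,c,[(round(x['p'],2),np.round(x['point'],1)) for x in r[:2]])
    if r:q[c]=r[0]['point']; print('   ',at_z(S[c],q[c],.1215 if 'bore' in n else .154))
for n in('jamb_block','hatch_door'):
  for c in S:
    r=spotter.regions_of(n,c)
    if r: np.save(f'm4_{n}_{c}.npy',r[0]['region']); print(n,c,r[0]['p'],r[0]['region'].sum())
E
```

```text
[ 0.5157 -0.008   0.1359] [ 0.0613  0.9981 -0.     -0.0001] [-0.5141 -0.4095 -3.1168] 0.013325459251804422
jamb_bore top [(0.81, array([202.5, 208.9])), (0.48, array([207.6, 188.5]))]
    [0.5297 0.0852 0.1215]
jamb_bore side [(0.7, array([232.6, 267.7]))]
    [0.5228 0.0911 0.1215]
door_bore top [(0.87, array([201.1, 217.1])), (0.58, array([205.2, 190.1]))]
    [0.5332 0.0612 0.1215]
door_bore side [(0.62, array([221.2, 265.3]))]
    [0.5341 0.0613 0.1215]
door_pull top [(0.85, array([206.8, 242.1]))]
    [ 0.5118 -0.0121  0.154 ]
door_pull side [(0.97, array([194.6, 281.6]))]
    [0.5096 0.0039 0.154 ]
jamb_block top 0.89 837
jamb_block side 0.64 2388
hatch_door top 0.74 663
hatch_door side 0.69 2358
```

View pics/c4.png

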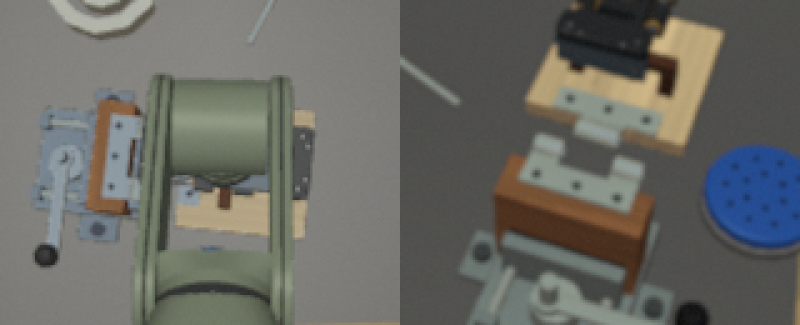

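The side view shows both leaves clearly: the door knuckle sits about 30 mm behind the opening. I'll enlarge it to pick the corners precisely.

```bash
python3 - <<'E'
import cv2
s=cv2.imread('pics/side4.png')[198:273,232:332]
s=cv2.convertScaleAbs(s,alpha=1.3,beta=10)
cv2.imwrite('pics/c5.png',cv2.resize(s,None,fx=8,fy=8,interpolation=2))
E
```

```text
(no output)
```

View pics/c5.png

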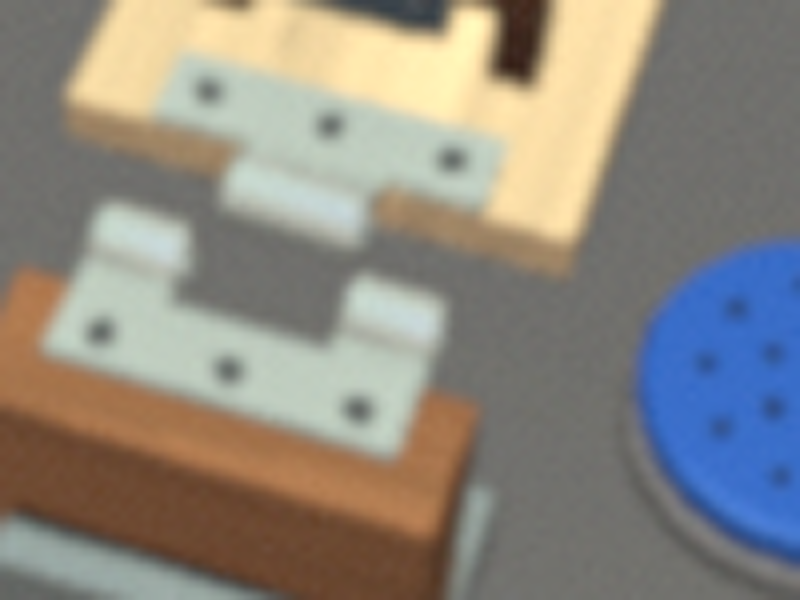

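```bash
cat > an.py <<'E'
from h import *
np.set_printoptions(precision=4,suppress=True)
def load(f):
    s=dict(np.load(f)); s['R']=cv2.Rodrigues(s['rvec'].astype(float))[0]; s['t']=s['tvec'].astype(float).ravel(); return s
def W(s,u,v,z,o=(232,198),f=8): return at_z(s,(o[1]+(v+.5)/f-.5,o[0]+(u+.5)/f-.5),z)
def yaw(a,b): d=a-b; return np.degrees(np.arctan2(d[1],d[0]))
E
python3 - <<'E'
from an import *
s=load('s4.npz')
B=[W(s,*p,.123) for p in((101,332),(229,370),(358,409))]; D=[W(s,*p,.123) for p in((208,91),(330,125),(452,159))]
print('yaw block',yaw(B[0],B[2]),'door',yaw(D[0],D[2]), np.linalg.norm(B[0]-B[2]),np.linalg.norm(D[0]-D[2]))
kb=W(s,268.5,275.5,.1285); kd=W(s,298,201,.1285); print(kb,kd)
y=np.radians(-7.0); ex=np.array([np.cos(y),np.sin(y)]); ey=np.array([-np.sin(y),np.cos(y)])
d=(kb-kd)[:2]; print('need along ex,ey',d@ex,d@ey)
for n,p in(('B',B[1]),('D',D[1])): print(n,p)
print('screws delta ex', (B[1]-D[1])[:2]@ex)
# depth heights
for nm in('jamb_block','hatch_door'):
    m=np.load(f'm4_{nm}_side.npy'); Q=cloud(s,m); Q=Q[(Q[:,2]>.113)&(Q[:,2]<.128)]
    print(nm,np.median(Q[:,2]),len(Q)); A=np.c_[Q[:,:2],np.ones(len(Q))]; print(' plane',np.linalg.lstsq(A,Q[:,2],rcond=None)[0])
    print(cv2.minAreaRect((Q[:,:2]*1000).astype(np.float32)))
E
```

```text
yaw block -7.0044507869424875 door -6.879079680443429 0.07161759648768908 0.07198991379529619
[0.5278 0.0961 0.1285] [0.525  0.0692 0.1285]
need along ex,ey -0.0004970757632653705 0.027010279657443608
B [0.5323 0.1249 0.123 ]
D [0.522 0.036 0.123]
screws delta ex -0.0006229719025041214
jamb_block 0.1195729771260729 1350
 plane [-0.0105 -0.1061  0.1391]
((530.8161010742188, 119.48796081542969), (70.6861801147461, 130.55838012695312), 82.67522430419922)
hatch_door 0.11774822462033249 1996
 plane [0.0012 0.024  0.1175]
((515.015869140625, -12.610382080078125), (177.29624938964844, 149.8566436767578), 82.87935638427734)
```

Emit:
{"fn": "move_arm", "kwargs": {"commands": [[0.0, [0.0005, 0.006, 0.001], [0, 0, 0]], [0.0, [0.001, 0.012, 0.001], [0, 0, 0]], [0.0, [0.0018, 0.018, 0.001], [0, 0, 0]], [0.0, [0.0024, 0.023, 0.001], [0, 0, 0]], [0.0, [0.0028, 0.0269, 0.001], [0, 0, 0]], [0.0, [0.0028, 0.0269, 0.001], [0, 0, 0]], [0.0, [0.0028, 0.0269, 0.001], [0, 0, 0]], [0.0, [0.0028, 0.0269, 0.001], [0, 0, 0]]]}}

```text
time_s: 13.72
tool_pos: [0.5185, 0.0193, 0.137]
eef_rot: [0.061, 0.998, 0.0, -0.0]
wrist_force: [-0.2, -0.2, -3.8]
grip_width: 0.0137
```

```bash
python3 - <<'E'
from h import *
np.set_printoptions(precision=4,suppress=True)
st=telemetry.observe(); print(st['tool_pos'],st['eef_rot'],st['wrist_force'])
# average several frames for subpixel / depth noise
L=[snap('side') for _ in range(8)]; s=L[0]
s['frame']=np.mean([x['frame'] for x in L],0).astype(np.uint8); s['depth']=np.median([x['depth'] for x in L],0)
np.savez('s6.npz',**{k:s[k] for k in('frame','depth','K','rvec','tvec')})
c=cv2.convertScaleAbs(s['frame'][198:273,232:332,::-1],alpha=1.3,beta=10)
cv2.imwrite('pics/c6.png',cv2.resize(c,None,fx=8,fy=8,interpolation=2))
E
```

```text
[0.5185 0.0193 0.137 ] [ 0.0611  0.9981  0.     -0.    ] [-0.1709 -0.162  -3.7591]
```

View pics/c6.png

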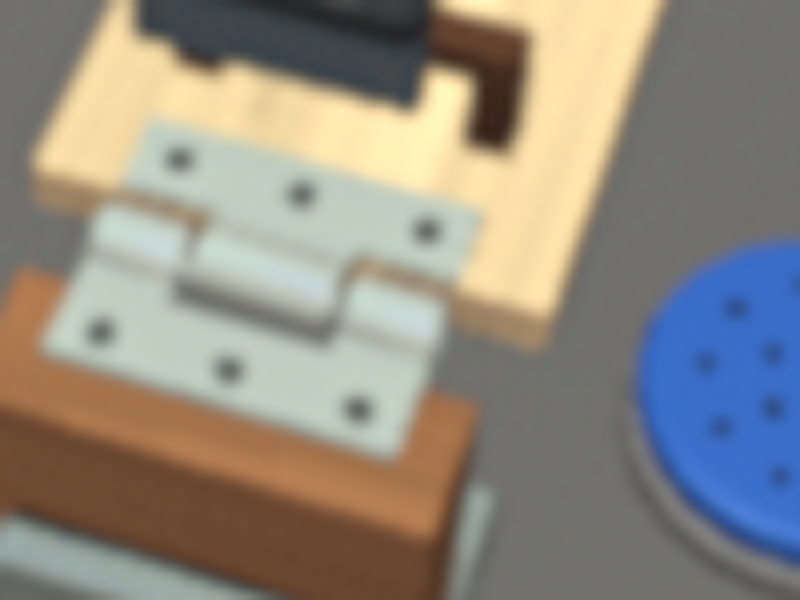

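```bash
cat > prof.py <<'E'
import sys
from an import *
from scipy.ndimage import map_coordinates
from scipy.optimize import least_squares
s=load(sys.argv[1]); bore=np.array([.5278,.0940,.1215])
y=np.radians(-7.0); ex=np.array([np.cos(y),np.sin(y),0]); ey=np.array([-np.sin(y),np.cos(y),0]); ez=np.array([0,0,1.])
g=cv2.cvtColor(s['frame'],cv2.COLOR_RGB2GRAY).astype(float)
t=np.arange(-.022,.022,.00025)
def prof(xr):
    out=[]
    for x in np.linspace(*xr,15):
        X=bore+np.outer(np.full(len(t),x),ex)+np.outer(t,ey)+.007*ez; p=proj(s,X); out.append(map_coordinates(g,[p[:,1],p[:,0]],order=3))
    return np.mean(out,0)
P={'L':prof((.028,.044)),'D':prof((-.014,.014)),'R':prof((-.044,-.028))}
sel=(t>-.016)&(t<.004)
def shift(a,b):  # a(t)=b(t-d)
    ds=np.arange(-.006,.006,.0001); 
    sc=[np.corrcoef(np.interp(t[sel]+d,t,a),b[sel])[0,1] for d in ds]; i=int(np.argmax(sc)); return ds[i],sc[i]
for n in P: print(n,'peak t',t[np.argmax(np.where(abs(t)<.015,P[n],0))], 'top-edge t',t[np.argmin(np.gradient(P[n])[(t>-.02)])])
print('D vs L',shift(P['D'],P['L']),'D vs R',shift(P['D'],P['R']),'R vs L',shift(P['R'],P['L']))
# depth sections
Q=cloud(s)-bore; q=np.c_[Q@ex,Q@ey,Q@ez]
for n,xr in(('L',(.027,.045)),('D',(-.015,.015)),('R',(-.045,-.027))):
    k=(q[:,0]>xr[0])&(q[:,0]<xr[1])&(abs(q[:,1])<.009)&(abs(q[:,2])<.016); c=q[k]
    f=least_squares(lambda m:np.hypot(c[:,1]-m[0],c[:,2]-m[1])-.01,[0,0],loss='soft_l1',f_scale=.001)
    print(n,k.sum(),'cyl y,z',f.x,'rms',np.sqrt(np.mean(f.fun**2)),'med z mid',np.median(c[abs(c[:,1])<.004,2]))
lb=(abs(q[:,0])<.034)&(q[:,1]>.022)&(q[:,1]<.034); ld=(abs(q[:,0])<.034)&(q[:,1]>-.036)&(q[:,1]<-.022)
for n,k in(('leafB',lb),('leafD',ld)):
    c=q[k&(abs(q[:,2])<.01)]; print(n,len(c),'z',np.median(c[:,2]))
E
python3 prof.py s6.npz
```

```text
L peak t 0.0017500000000000224 top-edge t -0.015999999999999993
D peak t -0.0004999999999999796 top-edge t 0.009000000000000029
R peak t 0.0020000000000000226 top-edge t -0.015499999999999993
D vs L (np.float64(0.00010000000000001587), np.float64(0.9694892122648314)) D vs R (np.float64(-9.999999999998465e-05), np.float64(0.9750320437351453)) R vs L (np.float64(0.0003000000000000164), np.float64(0.999871365052479))
L 61 cyl y,z [-0.0008 -0.002 ] rms 0.0006111883550148427 med z mid 0.007792353872480312
D 123 cyl y,z [-0.0028 -0.0019] rms 0.0005983441591132081 med z mid 0.007391022262861799
R 65 cyl y,z [-0.0006 -0.002 ] rms 0.0005287985016715551 med z mid 0.007648001557495468
leafB 148 z -0.00021635107433149586
leafD 153 z -0.00021792999176183103
```

Emit:
{"fn": "move_arm", "kwargs": {"commands": [[0.0, [0.0001, 0.001, 0], [0, 0, 0]], [0.0, [0.0003, 0.0021, 0], [0, 0, 0]], [0.0, [0.0003, 0.0021, 0], [0, 0, 0]], [0.0, [0.0003, 0.0021, 0], [0, 0, 0]], [0.0, [0.0003, 0.0021, 0], [0, 0, 0]]]}}

```text
time_s: 14.75
tool_pos: [0.5188, 0.0216, 0.137]
eef_rot: [0.061, 0.998, 0.0, 0.0]
wrist_force: [-0.4, 0.3, -3.3]
grip_width: 0.0137
```

```bash
python3 - <<'E'
from h import *
L=[snap('side') for _ in range(8)]; s=L[0]
s['frame']=np.mean([x['frame'] for x in L],0).astype(np.uint8); s['depth']=np.median([x['depth'] for x in L],0)
np.savez('s7.npz',**{k:s[k] for k in('frame','depth','K','rvec','tvec')})
c=cv2.convertScaleAbs(s['frame'][213:258,236:296,::-1],alpha=1.3,beta=10)
cv2.imwrite('pics/c7.png',cv2.resize(c,None,fx=13,fy=13,interpolation=2))
print(telemetry.observe()['wrist_force'])
E
python3 prof.py s7.npz
python3 - <<'E'
from an import *
s=load('s6.npz')
B=[W(s,*p,.123) for p in((101,332),(229,370),(358,409))]; D=[W(s,*p,.123) for p in((178,158),(302,195),(428,231))]
y=np.radians(-7.0); ex=np.array([np.cos(y),np.sin(y),0])
print('yaw',yaw(B[0],B[2]),yaw(D[0],D[2]),'dx door-block (before)',(np.mean(D,0)-np.mean(B,0))@ex)
E
```

```text
[ 0.08740382  0.26976975 -3.65978189]
L peak t 0.0015000000000000221 top-edge t -0.014249999999999992
D peak t 0.0020000000000000226 top-edge t 0.01075000000000003
R peak t 0.0017500000000000224 top-edge t -0.013999999999999992
D vs L (np.float64(0.0016000000000000198), np.float64(0.9781913485414331)) D vs R (np.float64(0.0014000000000000193), np.float64(0.9774455361899842)) R vs L (np.float64(0.00020000000000001614), np.float64(0.9999664350506651))
L 61 cyl y,z [-0.0007 -0.002 ] rms 0.0005965170529675145 med z mid 0.007604837634850592
D 111 cyl y,z [-0.0008 -0.002 ] rms 0.000582393937490699 med z mid 0.007710274402493528
R 64 cyl y,z [-0.0008 -0.0021] rms 0.0005716719558879903 med z mid 0.0076494309733199095
leafB 148 z -0.00020802175032064857
leafD 157 z -0.0002386458258743368
yaw -7.0044507869424875 -7.409319026464645 dx door-block (before) 0.00019693709097881948
```

View pics/c7.png

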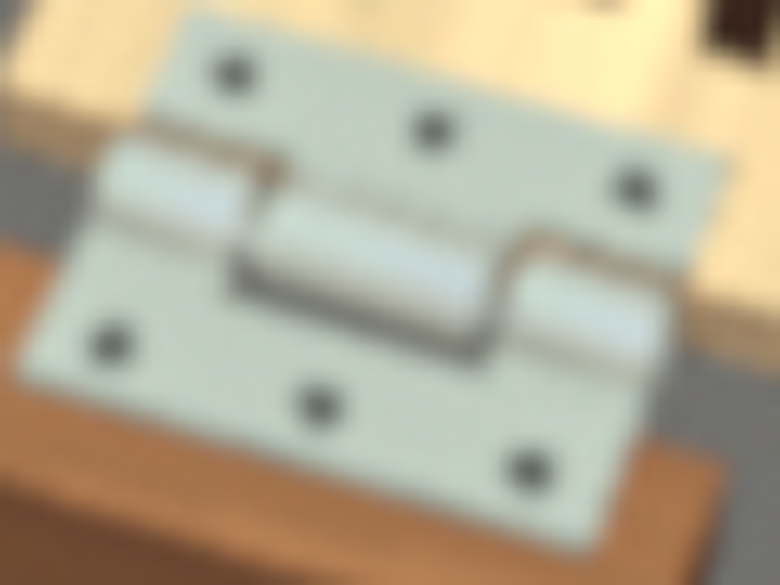

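The last picture shows the three knuckles in line, with the left gap (near 245,230) and right gap (near 500,280) about equal. I'm handing it in.

```bash
python3 -c "
from plant import ticket; print(ticket.sign_off())"
```

```text
the job is handed in; nothing more can be done
None
```

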